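# Complete the row of lidded sample cups on the low shelf

### The arm

A 6-joint arm with a two-finger parallel gripper is mounted at the origin on a cart in front of the work surface, level with it; the furniture and walls round the work are solid. World frame = base frame: x ahead of the robot, y to its left, z up, the work surface at z = 0. Lengths are in m, angles in rad, forces in N, time in s.
With the tool pointing down it reaches from about 0.425 to 0.95 m from the base axis. Payload 3.5 kg.
Tool frame: the origin (TCP) lies on the centre line of the jaws, within the pads' length; the fingertips stand 25 mm ahead of it and the grasp point (between the pads) lies 6 mm ahead of it (ctrl.finger_overhang is the distance from the TCP to the fingertips, in m); z points along the fingers, y is the line along which they close (so a half turn about z gives the same grasp; the last joint's range is limited). The gripper opens to 85 mm and grips with 20 to 120 N. Pads are 22 mm wide; open, the fingers measure 114 mm over their backs; the gripper's body (76 mm by 85 mm) begins 54 mm behind the grasp point. The pads swing forward as they close: fully open they stand 13 mm farther back than shut.
Start: joints at [-1.386, 0.286, 1.577, -0, 1.279, -0.15], TCP at [0.222, -0.637, 0.256] pointing down, gripper open.
Joint ranges: [-2.77, 2.77], [-0.9, 2.22], [0.21, 2.48], [-1.53, 4.67], [0.24, 2.81], [-2.84, 2.84]. Speed limits (rad/s): [2.79, 2.79, 3.14, 3.14, 3.14, 3.14].

### API

Orientations are given as a unit quaternion [x, y, z, w].
In Python, from plant import get_state, imaging, job, ctrl gives the robot as it stands.
- The arm moves only by the tool jog_arm, never from a script. Its argument "increments" is a list of rows, each an object of numbers: "dx", "dy", "dz": the shift along the world's x, y, z each as a share of 12 cm, from -1 to 1; "ax", "ay", "az": the turn, a rotation vector about the world's x, y, z each as a share of pi/2 rad, from -1 to 1; "gripper": the gripper command: -1 is shut, 1 is fully open, values between are in proportion. A call has 1 to 10 rows; each row is the pose to reach, as a shift and turn from the pose commanded when the call began; what a row does not reach only later rows make up. A row lasts 1/10 s, in which the tool goes at most 50 mm and 8.59 degrees, less where a joint would pass 70% of its speed; a pose out of reach is approached as far as the arm can. A call with a number of a shift or a turn outside -1 to 1 is refused whole. A call with a gripper value outside its range is refused whole. The fingers move at their own pace and stop on an object; "force" is the grip in N (left out, the last holds). Time passes only in rows, so rows that repeat a pose let the fingers close. It gives the time, the measured TCP pose, the force, the opening and the grip force at its end, in the units of the state.
- get_state(): the state, without advancing time (a new reading comes with each control period).
- imaging.read_camera(name): name is "scene" or "top" or "wrist"; returns a dict with "frame" (400x640x3 uint8, blue, green, red), "depth" (400x640 float32, m along the optical axis (not along the pixel's ray), 0 where there is no reading), "camera_matrix" (3x3 intrinsics, pixels), "dist" ([k1, k2, p1, p2, k3] as OpenCV has them; the pictures are not rectified), "extrinsics" (4x4, takes a point from camera to world coordinates); the wrist camera has in their place "mount" (4x4, takes a point from camera to tool coordinates, whose origin is the TCP and whose axes are the flange's). Camera axes: x right, y up, looking along -z (the intrinsics and any distortion apply to the point x, -y, -z); pixel columns grow to the right and rows downward; lengths in m; the calibration is good to about 2 mm. A picture is of the moment at which its call begins: read the wrist's pose just before it.
- job.sign_off(): hands the job in; it is judged then, once.
The state is a dict: "time": time; "qpos": joint angles; "dq": joint speeds; "joint_efforts": joint torques, N m; "eef_pos": TCP position; "tcp_rot": TCP orientation; "contact_force": force on the tool from outside, world axes, zero at the start; "wrist_torque": the same for the moment, N m; "opening": opening from 0.0 (shut) to 1.0 (fully open); "finger_force": force on a finger pad.
Only numpy, scipy, OpenCV 4.12 (cv2) and the standard library are available. Lean on these libraries where they do the work, as an engineer would, in place of code of your own. Each camera call takes 0.05 s, during which the arm holds its last target. There are 200 camera calls.

### The job

One lidded sample cup already stands on the leftmost of the three ring marks on the low grey metal shelf. Put the two other lidded cups, which stand on the worktop, upright on the two empty ring marks, one centred on each (either way round), so that the three lidded cups make a neat side-by-side row. Leave the lidded cup already on the shelf and the two open cups where they stand.

Things in the scene. Friction and masses are not known exactly. Their poses are not given: they have to be found in the camera images.
- shelf: low fixed grey metal shelf: flat board 100 mm deep (x), 285 mm long (y), top 45 mm above the worktop, no lip. Origin under its centre at worktop level; x to its back (away from the robot), y along the row to the robot's left, z up. On top three dark ring marks, 65 mm across, centred at x = 0, y = +85 (taken by row_cup), 0 and -85 mm (both empty). Turned up to 0.3 rad either way.
- cup_a_mid (a point): white sample cup closed with a flat lid, 38 mm high; the lid rim (top 4 mm) is widest, 56 mm across, the body below tapers from 52 mm to 40 mm at the foot; loose, about 50 g. This point: on its axis half-way up, 19 mm above its underside. Stands on the worktop; goes on one empty ring. The four cups on the worktop may have swapped places.
- cup_b_mid (a point): white sample cup closed with a flat lid, 38 mm high; the lid rim (top 4 mm) is widest, 56 mm across, the body below tapers from 52 mm to 40 mm at the foot; loose, about 50 g. This point: on its axis half-way up, 19 mm above its underside. Stands on the worktop; goes on the other empty ring.
- row_cup_mid (a point): white sample cup closed with a flat lid, 38 mm high; the lid rim (top 4 mm) is widest, 56 mm across, the body below tapers from 52 mm to 40 mm at the foot; loose, about 50 g. This point: on its axis half-way up, 19 mm above its underside. Already stands on the shelf's leftmost ring and stays there.
- open_a_mid (a point): bystander: white plastic sample cup WITHOUT a lid, open at the top with some jam inside, 52 mm across and 36 mm high, loose, standing on the worktop. This point is on its axis half-way up, 18 mm above its underside; z is up.
- open_b_mid (a point): bystander: white plastic sample cup WITHOUT a lid, open at the top with some jam inside, 52 mm across and 36 mm high, loose, standing on the worktop. This point is on its axis half-way up, 18 mm above its underside; z is up.
Mind the look-alikes: they are no part of the job. What is shaped like the part that bears open_b_mid but blue or yellow is not meant.

How it is judged:
By the outcome, as a careful person would: the job done as asked, in the order asked, and still so for the second after the job is handed in, with the robot touching nothing.
It also fails if it takes over 51 s, if anything falls off the work surface, if the arm or the gripper's body presses on something with over 40 N, if the wrist force passes 120 N, or if a joint passes its speed limit or range.

## Working session

There is one attempt and no reset: what is moved stays moved. The work goes in short steps, Python scripts to look and compute and a tool call to move; the robot and the scene stay as the last step left them, time stands still between calls to the robot, and variables do not carry over. Pictures are saved under pics/ and viewed, at most 10 in all, crops included, and the job is handed in when it is done.

Besides the shell and the picture viewer there is one more tool, called after "Call:" as name(argument=value, ...), one argument or row to a line, values as JSON. jog_arm: Moves the arm, as the interface text tells. Shift numbers are shares of 12 cm and turn numbers shares of pi/2 rad, none past 1 either way. Its arguments: {"type":"object","properties":{"increments":{"type":"array"},"force":{"type":"number"}},"required":["increments"]}

```bash
mkdir -p pics
cat > h.py <<'E'
import numpy as np, cv2
from plant import get_state, imaging, job, ctrl
from scipy.spatial.transform import Rotation as R
def cam(n):
    s=get_state(); c=imaging.read_camera(n)
    if 'extrinsics' in c: T=np.array(c['extrinsics'])
    else:
        W=np.eye(4); W[:3,:3]=R.from_quat(s['tcp_rot']).as_matrix(); W[:3,3]=s['eef_pos']; T=W@np.array(c['mount'])
    c['T']=T; return c
def ray(c,uv):
    p=cv2.undistortPoints(np.array(uv,float).reshape(-1,1,2),np.array(c['camera_matrix']),np.array(c['dist'])).reshape(-1,2)
    d=np.c_[p[:,0],-p[:,1],-np.ones(len(p))]
    return c['T'][:3,3], d@c['T'][:3,:3].T
def plane(c,uv,z):
    o,d=ray(c,uv); return o+d*((z-o[2])/d[:,2])[:,None]
def cloud(c):
    D=c['depth']; v,u=np.nonzero(D>0); o,d=ray(c,np.c_[u,v]); return u,v,o+d*D[v,u][:,None]
E
python3 - <<'E'
from h import *
s=get_state(); print(s['time'],s['eef_pos'],s['tcp_rot'],s['opening'])
a=cam('top');b=cam('scene')
for n,c in(('top',a),('scene',b)): cv2.imwrite(f'pics/{n}1.png',c['frame']); print(n,c['T'].round(3).tolist(),np.array(c['camera_matrix']).tolist(),(c['depth']>0).mean())
E
```

```text
0.0 [ 0.22169565 -0.63690698  0.25493343] [ 9.86023942e-01  1.66599409e-01 -2.58385885e-05 -1.19216232e-03] 1.000259908614695
top [[-0.022, 0.989, -0.147, 0.338], [-1.0, -0.022, 0.003, 0.005], [-0.001, 0.147, 0.989, 1.156], [0.0, 0.0, 0.0, 1.0]] [[463.50122680995867, 0.0, 324.54154185842617], [0.0, 463.50122680995867, 198.69372128467487], [0.0, 0.0, 1.0]] 0.9958671875
scene [[-0.438, 0.505, -0.744, -0.345], [-0.899, -0.224, 0.377, 0.435], [0.024, 0.834, 0.552, 0.703], [0.0, 0.0, 0.0, 1.0]] [[400.20595397302213, 0.0, 320.29769733598204], [0.0, 400.20595397302213, 200.63797499721585], [0.0, 0.0, 1.0]] 0.98462109375
```

View pics/top1.png

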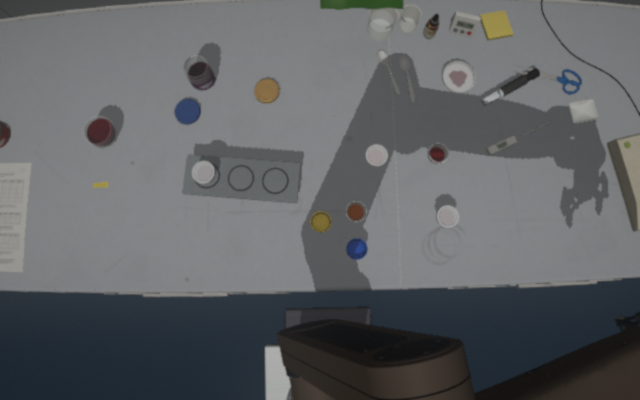

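View pics/scene1.png

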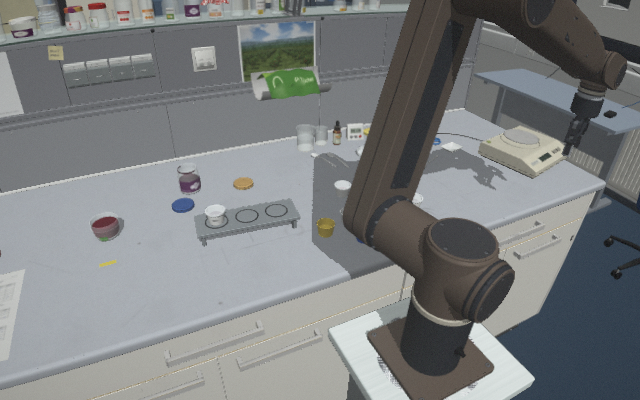

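Top view, candidates for the lidded cups: the plain white discs at (376,155) and (448,216) fit, being closed and white. The red-centred cups at (438,153) and (356,211) are open with jam. The yellow (320,221) and blue (356,249) ones are look-alikes. The shelf's row cup is at (204,173), with empty rings at (240,178) and (275,180). Next I'll measure these and confirm with an enlarged crop.

Run:
```python
from h import *
c=cam('top'); f=c['frame']
cv2.imwrite('pics/crop1.png',cv2.resize(f[130:270,170:470],None,fx=2.6,fy=2.6,interpolation=cv2.INTER_CUBIC))
hsv=cv2.cvtColor(f,cv2.COLOR_BGR2HSV)
u,v,P=cloud(c)
for n,(x,y),z in(('row',(204,173),.083),('c1',(376,155),.038),('c2',(448,216),.038)):
    g=f[y-18:y+19,x-18:x+19].min(2); t,m=cv2.threshold(g,0,255,cv2.THRESH_OTSU)
    cs=max(cv2.findContours(m,0,1)[0],key=cv2.contourArea); (ex,ey),ax,_=cv2.fitEllipse(cs)
    k=np.hypot(u-x,v-y)<6
    print(n,t,ex+x-18,ey+y-18,ax,plane(c,[(ex+x-18,ey+y-18)],z)[0].round(4),'depth',np.median(P[k],0).round(4))
for n,(x,y) in(('open1',(438,153)),('open2',(356,211)),('yel',(320,221)),('blu',(356,249))): print(n,plane(c,[(x,y)],.036)[0].round(4))
for x,y in((240,178),(275,180)):
    g=f[y-18:y+19,x-18:x+19].min(2); t=(int(g.min())+int(np.median(g)))/2
    m=(g<t).astype(np.uint8); cs=max(cv2.findContours(m,0,1)[0],key=cv2.contourArea); (ex,ey),ax,_=cv2.fitEllipse(cs)
    print('ring',ex+x-18,ey+y-18,ax,plane(c,[(ex+x-18,ey+y-18)],.045)[0].round(4))
# shelf from depth
k=(abs(P[:,2]-.045)<.012)&(u>170)&(u<315)&(v>140)&(v<215)
print('shelfz',np.median(P[k,2]),cv2.minAreaRect(P[k,:2].astype(np.float32)))
```

```text
row 118.0 202.43182182312012 171.83891105651855 (22.066389083862305, 22.601842880249023) [0.5681 0.2923 0.083 ] depth [0.5653 0.2881 0.0827]
c1 115.0 376.3238716125488 154.6511116027832 (21.323774337768555, 21.794912338256836) [ 0.6113 -0.1284  0.038 ] depth [ 0.6102 -0.1274  0.0379]
c2 114.0 448.33279037475586 216.97883224487305 (41.450538635253906, 42.022483825683594) [ 0.4519 -0.2996  0.038 ] depth [ 0.4544 -0.2991  0.0376]
open1 [ 0.6135 -0.284   0.036 ]
open2 [ 0.4721 -0.0735  0.036 ]
yel [0.4496 0.0146 0.036 ]
blu [ 0.3799 -0.0707  0.036 ]
ring 240.492525100708 177.66616249084473 (25.37516975402832, 25.860214233398438) [0.5593 0.2073 0.045 ]
ring 274.78370094299316 180.31703567504883 (25.50205421447754, 26.270143508911133) [0.5507 0.1229 0.045 ]
shelfz 0.045458457126175356 ((0.5557688474655151, 0.18396088480949402), (0.3360573351383209, 0.11993494629859924), 79.70347595214844)
```

View pics/crop1.png

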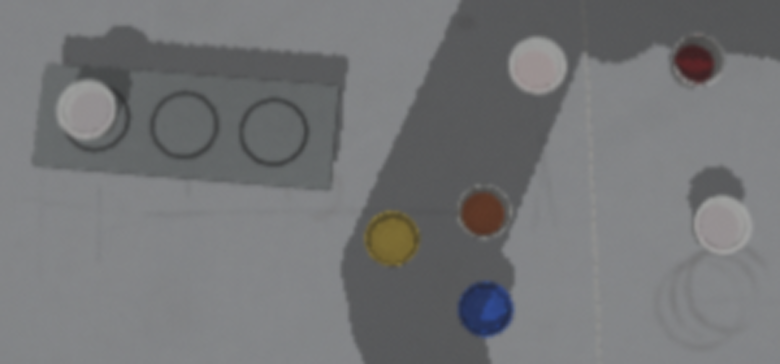

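The crop confirms it. White flat lids are at crop (538,65) and (722,225). Red jam shows in the open cups at (697,62) and (484,212). I'll fetch cup c2 at (0.453,-0.299) first, with the jaws closing along the shelf's x (turn of +65°).

Call:
jog_arm(
  increments=[
    {"dx":0.4,"dy":0.4,"dz":0,"az":0.09,"gripper":1},
    {"dx":0.8,"dy":0.8,"az":0.18,"gripper":1},
    {"dx":1,"dy":1,"az":0.27,"gripper":1},
    {"dx":1,"dy":1,"az":0.36,"gripper":1},
    {"dx":1,"dy":1,"az":0.45,"gripper":1},
    {"dx":1,"dy":1,"az":0.54,"gripper":1},
    {"dx":1,"dy":1,"az":0.63,"gripper":1},
    {"dx":1,"dy":1,"az":0.722,"gripper":1},
    {"dx":1,"dy":1,"az":0.722,"gripper":1},
    {"dx":1,"dy":1,"az":0.722,"gripper":1},
  ],
  force=30,
)

```text
$.increments[0]: bad value
```

Call:
jog_arm(
  increments=[
    {"dx":0.3,"dy":0.3,"gripper":1},
    {"dx":0.6,"dy":0.6,"gripper":1},
    {"dx":0.93,"dy":1,"gripper":1},
    {"dx":0.93,"dy":1,"gripper":1},
    {"dx":0.93,"dy":1,"gripper":1},
  ],
)

```text
$.increments[0]: bad value
```

Call:
jog_arm(
  increments=[
    {"dy":0.4,"gripper":1},
    {"dy":0.81,"gripper":1},
    {"dy":0.81,"gripper":1},
    {"dy":0.81,"gripper":1},
    {"dy":0.81,"gripper":1},
    {"dy":0.81,"gripper":1},
  ],
)

```text
$.increments[0]: bad value
```

```bash
cat > look.py <<'E'
from h import *
import sys
name,z,x,y=sys.argv[1],float(sys.argv[2]),float(sys.argv[3]),float(sys.argv[4])
c=cam('wrist'); cv2.imwrite('pics/'+name,c['frame']); s=get_state()
u,v,P=cloud(c); k=(abs(P[:,2]-z)<.006)&(np.hypot(P[:,0]-x,P[:,1]-y)<.06)
m=np.zeros((400,640),np.uint8); m[v[k],u[k]]=255
cs=max(cv2.findContours(m,0,1)[0],key=cv2.contourArea); (ex,ey),ax,_=cv2.fitEllipse(cv2.convexHull(cs))
q=plane(c,cs.reshape(-1,2),z); print('px',ex,ey,ax,'circle',cv2.minEnclosingCircle(q[:,:2].astype(np.float32)))
print('centre',plane(c,[(ex,ey)],z)[0].round(4),'zmed',np.median(P[k,2]))
print('tcp',s['time'],np.round(s['eef_pos'],4),np.round(s['tcp_rot'],4),'tool y',R.from_quat(s['tcp_rot']).as_matrix()[:,1].round(3))
E
python3 look.py w1.png 0.038 0.453 -0.299
```

```text
Traceback (most recent call last):
  File "look.py", line 7, in <module>
    cs=max(cv2.findContours(m,0,1)[0],key=cv2.contourArea); (ex,ey),ax,_=cv2.fitEllipse(cv2.convexHull(cs))
ValueError: max() iterable argument is empty
```

View pics/w1.png

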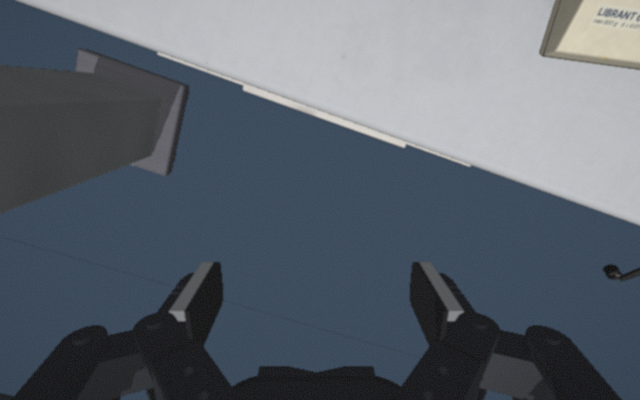

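All three moves were refused, so the arm hasn't moved: the picture shows the open jaws over the floor, with pads at (200,290) and (430,290). Rows probably need every key, so I'll try that.

Call:
jog_arm(
  increments=[
    {"dx":0.4,"dy":0.4,"dz":0,"ax":0,"ay":0,"az":0.09,"gripper":1},
    {"dx":0.8,"dy":0.8,"dz":0,"ax":0,"ay":0,"az":0.18,"gripper":1},
    {"dx":1,"dy":1,"dz":0,"ax":0,"ay":0,"az":0.27,"gripper":1},
    {"dx":1,"dy":1,"dz":0,"ax":0,"ay":0,"az":0.36,"gripper":1},
    {"dx":1,"dy":1,"dz":0,"ax":0,"ay":0,"az":0.45,"gripper":1},
    {"dx":1,"dy":1,"dz":0,"ax":0,"ay":0,"az":0.54,"gripper":1},
    {"dx":1,"dy":1,"dz":0,"ax":0,"ay":0,"az":0.63,"gripper":1},
    {"dx":1,"dy":1,"dz":0,"ax":0,"ay":0,"az":0.722,"gripper":1},
    {"dx":1,"dy":1,"dz":0,"ax":0,"ay":0,"az":0.722,"gripper":1},
    {"dx":1,"dy":1,"dz":0,"ax":0,"ay":0,"az":0.722,"gripper":1},
  ],
  force=30,
)

```text
time: 1.2
eef_pos: [0.3418, -0.5174, 0.2561]
tcp_rot: [0.743, 0.669, 0.0, -0.0]
contact_force: [-0.6, -0.5, 0.3]
opening: 1.004
finger_force: 0.0
```

Call:
jog_arm(
  increments=[
    {"dx":0.3,"dy":0.3,"dz":0,"ax":0,"ay":0,"az":0,"gripper":1},
    {"dx":0.6,"dy":0.6,"dz":0,"ax":0,"ay":0,"az":0,"gripper":1},
    {"dx":0.93,"dy":1,"dz":0,"ax":0,"ay":0,"az":0,"gripper":1},
    {"dx":0.93,"dy":1,"dz":0,"ax":0,"ay":0,"az":0,"gripper":1},
    {"dx":0.93,"dy":1,"dz":0,"ax":0,"ay":0,"az":0,"gripper":1},
  ],
)

```text
time: 1.7
eef_pos: [0.4545, -0.3959, 0.2563]
tcp_rot: [0.742, 0.671, -0.0, -0.0]
contact_force: [0.1, -0.6, -0.4]
opening: 0.998
finger_force: 0.0
```

Call:
jog_arm(
  increments=[
    {"dx":0,"dy":0.4,"dz":0,"ax":0,"ay":0,"az":0,"gripper":1},
    {"dx":0,"dy":0.81,"dz":0,"ax":0,"ay":0,"az":0,"gripper":1},
    {"dx":0,"dy":0.81,"dz":0,"ax":0,"ay":0,"az":0,"gripper":1},
    {"dx":0,"dy":0.81,"dz":0,"ax":0,"ay":0,"az":0,"gripper":1},
    {"dx":0,"dy":0.81,"dz":0,"ax":0,"ay":0,"az":0,"gripper":1},
  ],
)

```text
time: 2.2
eef_pos: [0.4531, -0.3021, 0.2567]
tcp_rot: [0.743, 0.669, -0.0, 0.001]
contact_force: [0.5, -0.3, 0.1]
opening: 0.996
finger_force: 0.0
```

```bash
python3 look.py w2.png 0.038 0.453 -0.299
```

```text
px 316.71124267578125 165.36471557617188 (51.85200500488281, 52.3106803894043) circle ((0.45352864265441895, -0.2951277792453766), 0.02778112143278122)
centre [ 0.4535 -0.2945  0.038 ] zmed 0.03641315018588542
tcp 2.25 [ 0.4531 -0.3022  0.2566] [ 7.430e-01  6.693e-01 -2.000e-04  4.000e-04] tool y [ 0.995 -0.104  0.   ]
```

View pics/w2.png

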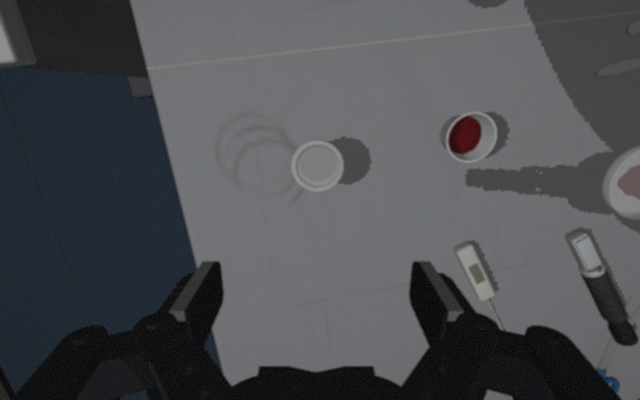

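The wrist view shows the lidded cup at (317,165), level with the jaws' middle column, and an open cup at (470,137) well clear. I'll use the wrist camera for both cup and ring, so its bias cancels. Going down halfway and checking.

Call:
jog_arm(
  increments=[
    {"dx":0,"dy":0.06,"dz":-0.4,"ax":0,"ay":0,"az":0,"gripper":1},
    {"dx":0,"dy":0.06,"dz":-0.8,"ax":0,"ay":0,"az":0,"gripper":1},
    {"dx":0,"dy":0.06,"dz":-0.8,"ax":0,"ay":0,"az":0,"gripper":1},
    {"dx":0,"dy":0.06,"dz":-0.8,"ax":0,"ay":0,"az":0,"gripper":1},
  ],
)

```text
time: 2.65
eef_pos: [0.4531, -0.294, 0.1602]
tcp_rot: [0.743, 0.67, -0.0, -0.001]
contact_force: [-0.4, -0.1, 0.9]
opening: 1.003
finger_force: 0.0
```

```bash
python3 look.py w3.png 0.038 0.453 -0.299
```

```text
px 318.50152587890625 202.05711364746094 (68.15433502197266, 70.69396209716797) circle ((0.45382559299468994, -0.29476282000541687), 0.02796833962202072)
centre [ 0.4537 -0.2938  0.038 ] zmed 0.036350968783606344
tcp 2.7 [ 0.4542 -0.2948  0.1623] [0.7426 0.6697 0.     0.0013] tool y [ 0.995 -0.103  0.002]
```

Call:
jog_arm(
  increments=[
    {"dx":0,"dy":0,"dz":-0.4,"ax":0,"ay":0,"az":0,"gripper":1},
    {"dx":0,"dy":0,"dz":-0.75,"ax":0,"ay":0,"az":0,"gripper":1},
    {"dx":0,"dy":0,"dz":-1,"ax":0,"ay":0,"az":0,"gripper":1},
    {"dx":0,"dy":0,"dz":-1,"ax":0,"ay":0,"az":0,"gripper":1},
    {"dx":0,"dy":0,"dz":-1,"ax":0,"ay":0,"az":0,"gripper":-1},
    {"dx":0,"dy":0,"dz":-1,"ax":0,"ay":0,"az":0,"gripper":-1},
    {"dx":0,"dy":0,"dz":-1,"ax":0,"ay":0,"az":0,"gripper":-1},
    {"dx":0,"dy":0,"dz":-1,"ax":0,"ay":0,"az":0,"gripper":-1},
    {"dx":0,"dy":0,"dz":-1,"ax":0,"ay":0,"az":0,"gripper":-1},
    {"dx":0,"dy":0,"dz":-1,"ax":0,"ay":0,"az":0,"gripper":-1},
  ],
  force=30,
)

```text
time: 3.7
eef_pos: [0.4556, -0.2952, 0.0443]
tcp_rot: [0.742, 0.67, 0.0, 0.004]
contact_force: [-1.2, 0.6, 5.0]
opening: 0.619
finger_force: 30.5
```

Call:
jog_arm(
  increments=[
    {"dx":0,"dy":0,"dz":0.2,"ax":0,"ay":0,"az":0,"gripper":-1},
    {"dx":0,"dy":0,"dz":0.5,"ax":0,"ay":0,"az":0,"gripper":-1},
    {"dx":0,"dy":0,"dz":0.9,"ax":0,"ay":0,"az":0,"gripper":-1},
    {"dx":0,"dy":0,"dz":1,"ax":0,"ay":0,"az":0,"gripper":-1},
    {"dx":0,"dy":0,"dz":1,"ax":0,"ay":0,"az":0,"gripper":-1},
    {"dx":0,"dy":0,"dz":1,"ax":0,"ay":0,"az":0,"gripper":-1},
  ],
)

```text
time: 4.3
eef_pos: [0.4532, -0.2928, 0.1603]
tcp_rot: [0.742, 0.67, 0.0, 0.0]
contact_force: [-0.3, 0.5, -0.8]
opening: 0.619
finger_force: 31.7
```

Run:
```python
from h import *
s=get_state(); c=cam('wrist'); f=c['frame']; p=s['eef_pos']
cv2.imwrite('pics/w4.png',f); print(p,s['contact_force'],s['opening'])
u,v,P=cloud(c); k=np.hypot(P[:,0]-p[0],P[:,1]-p[1])<.018
print(np.percentile(P[k,2]-p[2],[5,25,50,75,95]))
i=k&(abs(P[:,2]-np.median(P[k,2]))<.015); A=np.c_[P[i,:2],np.ones(i.sum())]; print('tilt',np.linalg.lstsq(A,P[i,2],rcond=None)[0])
```

```text
[ 0.4531591  -0.29280912  0.16026319] [-0.31826835  0.50822829 -0.77352738] 0.6193704199249469
[-0.16151906 -0.00883113 -0.00807297  0.05122525  0.05644359]
tilt [-0.00490548  0.00374695  0.15514414]
```

View pics/w4.png

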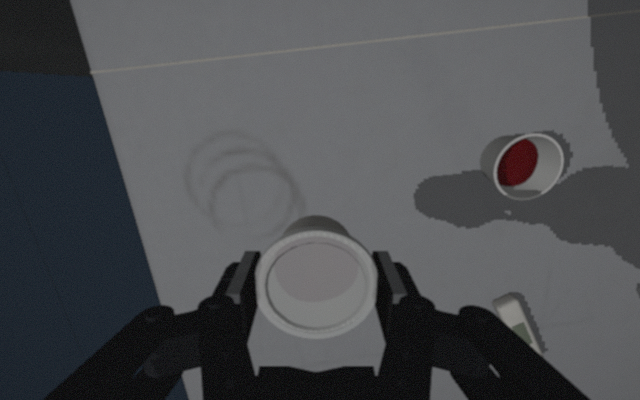

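The cup is held level, lid at (317,285), underside about 44.5 mm below the TCP. Carrying it towards the shelf, and I'll view the rings on the way.

Call:
jog_arm(
  increments=[
    {"dx":0.2,"dy":0.25,"dz":0.25,"ax":0,"ay":0,"az":0,"gripper":-1},
    {"dx":0.5,"dy":0.6,"dz":0.5,"ax":0,"ay":0,"az":0,"gripper":-1},
    {"dx":0.8,"dy":1,"dz":0.5,"ax":0,"ay":0,"az":0,"gripper":-1},
    {"dx":0.8,"dy":1,"dz":0.5,"ax":0,"ay":0,"az":0,"gripper":-1},
  ],
)

```text
time: 4.75
eef_pos: [0.5507, -0.1701, 0.2193]
tcp_rot: [0.741, 0.671, 0.0, -0.001]
contact_force: [-0.4, -0.7, -0.2]
opening: 0.62
finger_force: 31.9
```

Call:
jog_arm(
  increments=[
    {"dx":0,"dy":0.3,"dz":0,"ax":0,"ay":0,"az":0,"gripper":-1},
    {"dx":0,"dy":0.65,"dz":0,"ax":0,"ay":0,"az":0,"gripper":-1},
    {"dx":0,"dy":1,"dz":0,"ax":0,"ay":0,"az":0,"gripper":-1},
    {"dx":0,"dy":1,"dz":0,"ax":0,"ay":0,"az":0,"gripper":-1},
  ],
)

```text
time: 5.15
eef_pos: [0.5478, -0.0486, 0.2173]
tcp_rot: [0.74, 0.672, -0.001, -0.003]
contact_force: [0.7, -1.0, -1.5]
opening: 0.618
finger_force: 31.9
```

Call:
jog_arm(
  increments=[
    {"dx":0,"dy":0.3,"dz":0,"ax":0,"ay":0,"az":0,"gripper":-1},
    {"dx":0,"dy":0.65,"dz":0,"ax":0,"ay":0,"az":0,"gripper":-1},
    {"dx":0,"dy":1,"dz":0,"ax":0,"ay":0,"az":0,"gripper":-1},
    {"dx":0,"dy":1,"dz":0,"ax":0,"ay":0,"az":0,"gripper":-1},
    {"dx":0,"dy":1,"dz":0,"ax":0,"ay":0,"az":0,"gripper":-1},
    {"dx":0,"dy":1,"dz":0,"ax":0,"ay":0,"az":0,"gripper":-1},
  ],
)

```text
time: 5.75
eef_pos: [0.5492, 0.0657, 0.2191]
tcp_rot: [0.743, 0.67, -0.001, -0.001]
contact_force: [-0.5, 0.0, -0.6]
opening: 0.618
finger_force: 31.9
```

Run:
```python
from h import *
s=get_state(); c=cam('wrist'); f=c['frame']; print(s['time'],s['eef_pos'])
cv2.imwrite('pics/w5.png',f)
u,v,P=cloud(c); b=(abs(P[:,2]-.045)<.006); print(np.median(P[b,2]))
K=np.array(c['camera_matrix']);
def px(p):
    q=(np.array(p)-c['T'][:3,3])@c['T'][:3,:3]; return cv2.projectPoints(np.array([[q[0],-q[1],-q[2]]]),np.zeros(3),np.zeros(3),K,np.array(c['dist']))[0].ravel()
g=cv2.GaussianBlur(f,(3,3),0).min(2)
for p in((.5593,.2073,.045),(.5507,.1229,.045)):
    x,y=np.rint(px(p)).astype(int); h=int(np.linalg.norm(px(p)-px((p[0],p[1]+.042,p[2])))); print((x,y),h)
    w=g[max(0,y-h):y+h,x-h:x+h]; 
    m=cv2.adaptiveThreshold(w,255,cv2.ADAPTIVE_THRESH_MEAN_C,1,2*(h//2)+1,8)
    cs=[k for k in cv2.findContours(m,0,1)[0]]; k=max(cs,key=lambda k:min(cv2.boundingRect(k)[2:]))
    (ex,ey),ax,_=cv2.fitEllipse(k); e=(ex+x-h,ey+max(0,y-h)); print('ring',e,ax,plane(c,[e],.045)[0].round(4))
p=s['eef_pos']; z=p[2]-.0065
k=(abs(P[:,2]-z)<.006)&(np.hypot(P[:,0]-p[0],P[:,1]-p[1])<.03); m=np.zeros((400,640),np.uint8); m[v[k],u[k]]=255
cs=max(cv2.findContours(m,0,1)[0],key=cv2.contourArea);q=plane(c,cs.reshape(-1,2),z); print('lid',cv2.minEnclosingCircle(q[:,:2].astype(np.float32)),p)
```

```text
5.75 [0.54915841 0.06570617 0.21913713]
0.04415778003563747
(np.int64(312), np.int64(10)) 63
ring (np.float64(311.4355812072754), 7.43067741394043) (78.81603240966797, 86.60138702392578) [0.5591 0.2092 0.045 ]
(np.int64(313), np.int64(121)) 51
ring (np.float64(311.66162109375), np.float64(115.84788513183594)) (74.27601623535156, 90.32990264892578) [0.5503 0.1271 0.045 ]
lid ((0.5483039617538452, 0.06564866751432419), 0.031037941575050354) [0.54915841 0.06570617 0.21913713]
```

View pics/w5.png

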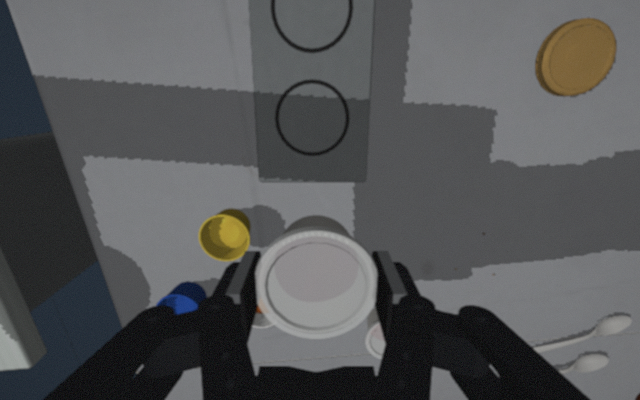

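Wrist view: the right ring is at (312,118) and the middle ring at (312,8), agreeing with the top view within 2 mm. Setting the cup down on the middle ring, about (0.559,0.208).

Call:
jog_arm(
  increments=[
    {"dx":0.083,"dy":0.35,"dz":0,"ax":0,"ay":0,"az":0,"gripper":-1},
    {"dx":0.083,"dy":0.7,"dz":0,"ax":0,"ay":0,"az":0,"gripper":-1},
    {"dx":0.083,"dy":1,"dz":0,"ax":0,"ay":0,"az":0,"gripper":-1},
    {"dx":0.083,"dy":1,"dz":0,"ax":0,"ay":0,"az":0,"gripper":-1},
  ],
)

```text
time: 6.2
eef_pos: [0.5594, 0.1888, 0.2201]
tcp_rot: [0.741, 0.671, 0.0, -0.0]
contact_force: [-0.0, -0.7, -0.6]
opening: 0.616
finger_force: 31.9
```

Call:
jog_arm(
  increments=[
    {"dx":0,"dy":0.18,"dz":0,"ax":0,"ay":0,"az":0,"gripper":-1},
    {"dx":0,"dy":0.18,"dz":-0.3,"ax":0,"ay":0,"az":0,"gripper":-1},
    {"dx":0,"dy":0.18,"dz":-0.6,"ax":0,"ay":0,"az":0,"gripper":-1},
    {"dx":0,"dy":0.18,"dz":-0.8,"ax":0,"ay":0,"az":0,"gripper":-1},
    {"dx":0,"dy":0.18,"dz":-0.9,"ax":0,"ay":0,"az":0,"gripper":-1},
    {"dx":0,"dy":0.18,"dz":-1,"ax":0,"ay":0,"az":0,"gripper":-1},
    {"dx":0,"dy":0.18,"dz":-1,"ax":0,"ay":0,"az":0,"gripper":-1},
    {"dx":0,"dy":0.18,"dz":-1,"ax":0,"ay":0,"az":0,"gripper":-1},
  ],
)

```text
time: 7.0
eef_pos: [0.5603, 0.2082, 0.1014]
tcp_rot: [0.742, 0.67, 0.001, 0.0]
contact_force: [0.3, -0.5, -0.8]
opening: 0.612
finger_force: 31.9
```

Run:
```python
from h import *
s=get_state(); print(s['eef_pos'],s['contact_force'],s['opening'])
a=cam('scene'); b=cam('wrist')
cv2.imwrite('pics/p1.png',np.hstack([cv2.resize(a['frame'][170:260,170:330],(440,247)),cv2.resize(b['frame'],(360,225))[:225].copy() if 0 else cv2.resize(b['frame'],(360,247))]))
```

```text
[0.5602879  0.20822493 0.10136531] [ 0.25921413 -0.52094053 -0.75081076] 0.6120930124780386
```

View pics/p1.png

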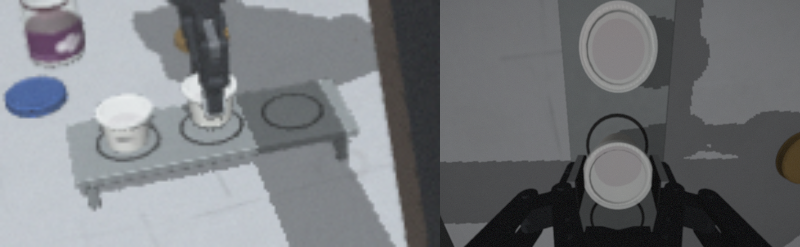

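Cup hovers over the middle ring, clear of the row cup. Lowering 11–12 mm, then releasing and backing straight up.

Call:
jog_arm(
  increments=[
    {"dx":0,"dy":0,"dz":-0.05,"ax":0,"ay":0,"az":0,"gripper":-1},
    {"dx":0,"dy":0,"dz":-0.08,"ax":0,"ay":0,"az":0,"gripper":-1},
    {"dx":0,"dy":0,"dz":-0.095,"ax":0,"ay":0,"az":0,"gripper":-1},
    {"dx":0,"dy":0,"dz":-0.095,"ax":0,"ay":0,"az":0,"gripper":-1},
    {"dx":0,"dy":0,"dz":-0.095,"ax":0,"ay":0,"az":0,"gripper":-1},
  ],
)

```text
time: 7.6
eef_pos: [0.5593, 0.2086, 0.0894]
tcp_rot: [0.742, 0.67, -0.0, -0.0]
contact_force: [-2.1, -0.5, 4.6]
opening: 0.62
finger_force: 32.1
```

Call:
jog_arm(
  increments=[
    {"dx":0,"dy":0,"dz":0,"ax":0,"ay":0,"az":0,"gripper":0.4},
    {"dx":0,"dy":0,"dz":0,"ax":0,"ay":0,"az":0,"gripper":1},
    {"dx":0,"dy":0,"dz":0,"ax":0,"ay":0,"az":0,"gripper":1},
    {"dx":0,"dy":0,"dz":0,"ax":0,"ay":0,"az":0,"gripper":1},
    {"dx":0,"dy":0,"dz":0,"ax":0,"ay":0,"az":0,"gripper":1},
    {"dx":0,"dy":0,"dz":0.25,"ax":0,"ay":0,"az":0,"gripper":1},
    {"dx":0,"dy":0,"dz":0.6,"ax":0,"ay":0,"az":0,"gripper":1},
    {"dx":0,"dy":0,"dz":1,"ax":0,"ay":0,"az":0,"gripper":1},
    {"dx":0,"dy":0,"dz":1,"ax":0,"ay":0,"az":0,"gripper":1},
    {"dx":0,"dy":0,"dz":1,"ax":0,"ay":0,"az":0,"gripper":1},
  ],
)

```text
time: 8.6
eef_pos: [0.5603, 0.2087, 0.211]
tcp_rot: [0.742, 0.67, 0.002, 0.001]
contact_force: [0.6, 0.8, -0.5]
opening: 0.997
finger_force: 0.0
```

Now back towards cup c1, checking the placed cup with the wrist camera on the way.

Call:
jog_arm(
  increments=[
    {"dx":0,"dy":-0.35,"dz":0.1,"ax":0,"ay":0,"az":0,"gripper":1},
    {"dx":0,"dy":-0.7,"dz":0.2,"ax":0,"ay":0,"az":0,"gripper":1},
    {"dx":0,"dy":-1,"dz":0.2,"ax":0,"ay":0,"az":0,"gripper":1},
    {"dx":0,"dy":-1,"dz":0.2,"ax":0,"ay":0,"az":0,"gripper":1},
    {"dx":0,"dy":-1,"dz":0.2,"ax":0,"ay":0,"az":0,"gripper":1},
    {"dx":0,"dy":-1,"dz":0.2,"ax":0,"ay":0,"az":0,"gripper":1},
  ],
)

```text
time: 9.2
eef_pos: [0.5587, 0.0893, 0.2313]
tcp_rot: [0.742, 0.67, -0.001, -0.001]
contact_force: [-0.4, -0.0, -0.1]
opening: 1.006
finger_force: 0.0
```

```bash
python3 look.py w6.png 0.083 0.559 0.208
python3 - <<'E'
from h import *
f=cv2.imread('pics/w6.png'); t=cam('top')['frame']
cv2.imwrite('pics/p2.png',np.vstack([cv2.resize(f,(640,400))[:260],cv2.resize(t[140:210,170:310],(640,320))]))
E
```

```text
px 300.4533386230469 37.61299514770508 (74.11146545410156, 83.58250427246094) circle ((0.5579789876937866, 0.20787349343299866), 0.027828332036733627)
centre [0.558  0.2089 0.083 ] zmed 0.0813680096061623
tcp 9.25 [0.5588 0.0895 0.2317] [ 7.418e-01  6.706e-01 -7.000e-04 -9.000e-04] tool y [ 0.995 -0.101 -0.002]
```

View pics/p2.png

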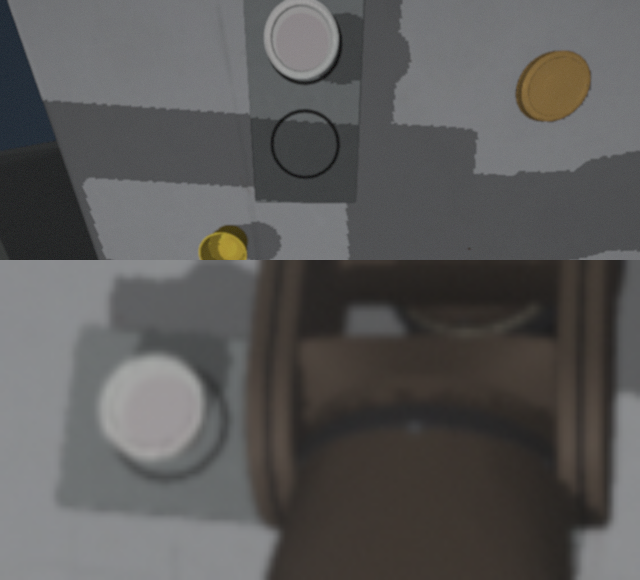

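Call:
jog_arm(
  increments=[
    {"dx":0.2,"dy":-0.35,"dz":0,"ax":0,"ay":0,"az":0,"gripper":1},
    {"dx":0.43,"dy":-0.7,"dz":0,"ax":0,"ay":0,"az":0,"gripper":1},
    {"dx":0.43,"dy":-1,"dz":0,"ax":0,"ay":0,"az":0,"gripper":1},
    {"dx":0.43,"dy":-1,"dz":0,"ax":0,"ay":0,"az":0,"gripper":1},
  ],
)

```text
time: 9.7
eef_pos: [0.6116, -0.0343, 0.2323]
tcp_rot: [0.743, 0.669, -0.001, 0.0]
contact_force: [0.2, 0.3, 0.2]
opening: 1.0
finger_force: 0.0
```

Call:
jog_arm(
  increments=[
    {"dx":0,"dy":-0.35,"dz":0,"ax":0,"ay":0,"az":0,"gripper":1},
    {"dx":0,"dy":-0.7,"dz":0,"ax":0,"ay":0,"az":0,"gripper":1},
    {"dx":0,"dy":-0.81,"dz":0,"ax":0,"ay":0,"az":0,"gripper":1},
    {"dx":0,"dy":-0.81,"dz":0,"ax":0,"ay":0,"az":0,"gripper":1},
    {"dx":0,"dy":-0.81,"dz":0,"ax":0,"ay":0,"az":0,"gripper":1},
    {"dx":0,"dy":-0.81,"dz":0,"ax":0,"ay":0,"az":0,"gripper":1},
  ],
)

```text
time: 10.3
eef_pos: [0.611, -0.1267, 0.2328]
tcp_rot: [0.742, 0.671, 0.0, -0.0]
contact_force: [-0.4, 0.3, -0.5]
opening: 0.995
finger_force: 0.0
```

```bash
python3 look.py w7.png 0.038 0.611 -0.128
```

```text
px 316.6028137207031 176.7787322998047 (54.791316986083984, 55.643009185791016) circle ((0.6104035973548889, -0.1256062537431717), 0.027835270389914513)
centre [ 0.6106 -0.1248  0.038 ] zmed 0.036417736110805066
tcp 10.35 [ 0.611  -0.1268  0.2329] [ 7.415e-01  6.710e-01  1.000e-04 -3.000e-04] tool y [ 0.995 -0.1   -0.   ]
```

The placed cup is centred on the middle ring (measured (0.558,0.208); ring 0.559,0.208). The right ring is at (305,144). Cup c1 is confirmed right below the tool, at (0.6106,-0.125). Going down and gripping.

Call:
jog_arm(
  increments=[
    {"dx":0,"dy":0.02,"dz":-0.4,"ax":0,"ay":0,"az":0,"gripper":1},
    {"dx":0,"dy":0.02,"dz":-0.8,"ax":0,"ay":0,"az":0,"gripper":1},
    {"dx":0,"dy":0.02,"dz":-1,"ax":0,"ay":0,"az":0,"gripper":1},
    {"dx":0,"dy":0.02,"dz":-1,"ax":0,"ay":0,"az":0,"gripper":1},
  ],
)

```text
time: 10.75
eef_pos: [0.6078, -0.1238, 0.1077]
tcp_rot: [0.742, 0.671, -0.002, -0.005]
contact_force: [0.0, 0.3, -0.1]
opening: 1.002
finger_force: 0.0
```

Call:
jog_arm(
  increments=[
    {"dx":0,"dy":0,"dz":-0.3,"ax":0,"ay":0,"az":0,"gripper":1},
    {"dx":0,"dy":0,"dz":-0.6,"ax":0,"ay":0,"az":0,"gripper":1},
    {"dx":0,"dy":0,"dz":-0.6,"ax":0,"ay":0,"az":0,"gripper":1},
    {"dx":0,"dy":0,"dz":-0.6,"ax":0,"ay":0,"az":0,"gripper":-1},
    {"dx":0,"dy":0,"dz":-0.6,"ax":0,"ay":0,"az":0,"gripper":-1},
    {"dx":0,"dy":0,"dz":-0.6,"ax":0,"ay":0,"az":0,"gripper":-1},
    {"dx":0,"dy":0,"dz":-0.6,"ax":0,"ay":0,"az":0,"gripper":-1},
    {"dx":0,"dy":0,"dz":-0.6,"ax":0,"ay":0,"az":0,"gripper":-1},
    {"dx":0,"dy":0,"dz":-0.6,"ax":0,"ay":0,"az":0,"gripper":-1},
  ],
)

```text
time: 11.65
eef_pos: [0.6134, -0.1269, 0.0448]
tcp_rot: [0.742, 0.67, 0.002, 0.003]
contact_force: [-0.8, 0.9, 6.8]
opening: 0.623
finger_force: 31.2
```

Call:
jog_arm(
  increments=[
    {"dx":0,"dy":0,"dz":0.2,"ax":0,"ay":0,"az":0,"gripper":-1},
    {"dx":0,"dy":0,"dz":0.5,"ax":0,"ay":0,"az":0,"gripper":-1},
    {"dx":0,"dy":0,"dz":0.9,"ax":0,"ay":0,"az":0,"gripper":-1},
    {"dx":0,"dy":0,"dz":1,"ax":0,"ay":0,"az":0,"gripper":-1},
    {"dx":0,"dy":0,"dz":1,"ax":0,"ay":0,"az":0,"gripper":-1},
    {"dx":0,"dy":0,"dz":1,"ax":0,"ay":0,"az":0,"gripper":-1},
  ],
)

```text
time: 12.25
eef_pos: [0.6104, -0.1261, 0.1605]
tcp_rot: [0.742, 0.67, -0.0, -0.0]
contact_force: [-0.5, 0.3, -1.2]
opening: 0.623
finger_force: 31.8
```

Run:
```python
from h import *
s=get_state(); c=cam('wrist'); p=s['eef_pos']; print(p,s['opening'],s['finger_force'])
u,v,P=cloud(c); k=(np.hypot(P[:,0]-p[0],P[:,1]-p[1])<.018)&(abs(P[:,2]-p[2]+.008)<.012)
print(np.median(P[k,2])-p[2],k.sum()); A=np.c_[P[k,:2],np.ones(k.sum())]; print('tilt',np.linalg.lstsq(A,P[k,2],rcond=None)[0])
# right ring in w6 view (tcp then .5588,.0893,.2315)
W=np.eye(4);W[:3,:3]=R.from_quat([.7418,.6706,0,0]).as_matrix();W[:3,3]=[.559,.089,.232];c['T']=W@np.array(c['mount'])
g=cv2.GaussianBlur(cv2.imread('pics/w6.png'),(3,3),0).min(2)[100:188,262:350]; m=((g<55)*255).astype(np.uint8)
k=max(cv2.findContours(m,0,1)[0],key=lambda k:min(cv2.boundingRect(k)[2:])); (x,y),a,_=cv2.fitEllipse(k)
print((x+262,y+100),a,plane(c,[(x+262,y+100)],.045))
```

```text
[ 0.61044682 -0.1261307   0.16045032] 0.6225569746829579 31.778510051371995
-0.008982148430898979 4441
tilt [-0.0043296   0.00979036  0.15533575]
(304.7019844055176, 144.12239456176758) (68.67062377929688, 70.28414154052734) [[0.55096951 0.12494143 0.045     ]]
```

Call:
jog_arm(
  increments=[
    {"dx":-0.15,"dy":0.3,"dz":0.1,"ax":0,"ay":0,"az":0,"gripper":-1},
    {"dx":-0.35,"dy":0.65,"dz":0.1,"ax":0,"ay":0,"az":0,"gripper":-1},
    {"dx":-0.5,"dy":1,"dz":0.1,"ax":0,"ay":0,"az":0,"gripper":-1},
    {"dx":-0.5,"dy":1,"dz":0.1,"ax":0,"ay":0,"az":0,"gripper":-1},
  ],
)

```text
time: 12.7
eef_pos: [0.5469, -0.0019, 0.1695]
tcp_rot: [0.741, 0.672, -0.002, -0.004]
contact_force: [0.4, -0.7, -0.8]
opening: 0.617
finger_force: 31.8
```

Call:
jog_arm(
  increments=[
    {"dx":0,"dy":0.3,"dz":0,"ax":0,"ay":0,"az":0,"gripper":-1},
    {"dx":0,"dy":0.65,"dz":0,"ax":0,"ay":0,"az":0,"gripper":-1},
    {"dx":0,"dy":1,"dz":0,"ax":0,"ay":0,"az":0,"gripper":-1},
    {"dx":0,"dy":1,"dz":0,"ax":0,"ay":0,"az":0,"gripper":-1},
  ],
)

```text
time: 13.1
eef_pos: [0.5496, 0.1172, 0.1706]
tcp_rot: [0.741, 0.672, -0.001, -0.002]
contact_force: [0.5, -0.8, -1.0]
opening: 0.619
finger_force: 31.8
```

Call:
jog_arm(
  increments=[
    {"dx":0,"dy":0.083,"dz":0,"ax":0,"ay":0,"az":0,"gripper":-1},
    {"dx":0,"dy":0.083,"dz":-0.2,"ax":0,"ay":0,"az":0,"gripper":-1},
    {"dx":0,"dy":0.083,"dz":-0.4,"ax":0,"ay":0,"az":0,"gripper":-1},
    {"dx":0,"dy":0.083,"dz":-0.55,"ax":0,"ay":0,"az":0,"gripper":-1},
    {"dx":0,"dy":0.083,"dz":-0.6,"ax":0,"ay":0,"az":0,"gripper":-1},
    {"dx":0,"dy":0.083,"dz":-0.6,"ax":0,"ay":0,"az":0,"gripper":-1},
    {"dx":0,"dy":0.083,"dz":-0.6,"ax":0,"ay":0,"az":0,"gripper":-1},
  ],
)

```text
time: 13.8
eef_pos: [0.5516, 0.1232, 0.1015]
tcp_rot: [0.742, 0.67, 0.0, 0.0]
contact_force: [0.1, 0.1, -0.1]
opening: 0.621
finger_force: 31.8
```

Call:
jog_arm(
  increments=[
    {"dx":0,"dy":0.005,"dz":-0.05,"ax":0,"ay":0,"az":0,"gripper":-1},
    {"dx":0,"dy":0.005,"dz":-0.08,"ax":0,"ay":0,"az":0,"gripper":-1},
    {"dx":0,"dy":0.005,"dz":-0.095,"ax":0,"ay":0,"az":0,"gripper":-1},
    {"dx":0,"dy":0.005,"dz":-0.095,"ax":0,"ay":0,"az":0,"gripper":-1},
    {"dx":0,"dy":0.005,"dz":-0.095,"ax":0,"ay":0,"az":0,"gripper":-1},
  ],
)

```text
time: 14.3
eef_pos: [0.5511, 0.1244, 0.0899]
tcp_rot: [0.742, 0.67, 0.0, 0.0]
contact_force: [-1.2, 0.4, 1.5]
opening: 0.62
finger_force: 32.0
```

Call:
jog_arm(
  increments=[
    {"dx":0,"dy":0,"dz":0,"ax":0,"ay":0,"az":0,"gripper":0.4},
    {"dx":0,"dy":0,"dz":0,"ax":0,"ay":0,"az":0,"gripper":1},
    {"dx":0,"dy":0,"dz":0,"ax":0,"ay":0,"az":0,"gripper":1},
    {"dx":0,"dy":0,"dz":0,"ax":0,"ay":0,"az":0,"gripper":1},
    {"dx":0,"dy":0,"dz":0,"ax":0,"ay":0,"az":0,"gripper":1},
    {"dx":0,"dy":0,"dz":0.25,"ax":0,"ay":0,"az":0,"gripper":1},
    {"dx":0,"dy":0,"dz":0.6,"ax":0,"ay":0,"az":0,"gripper":1},
    {"dx":0,"dy":0,"dz":1,"ax":0,"ay":0,"az":0,"gripper":1},
    {"dx":0,"dy":0,"dz":1,"ax":0,"ay":0,"az":0,"gripper":1},
    {"dx":0,"dy":0,"dz":1,"ax":0,"ay":0,"az":0,"gripper":1},
  ],
)

```text
time: 15.3
eef_pos: [0.5519, 0.1243, 0.2115]
tcp_rot: [0.742, 0.67, 0.002, 0.001]
contact_force: [-0.5, -0.9, 0.0]
opening: 1.002
finger_force: 0.0
```

Call:
jog_arm(
  increments=[
    {"dx":0,"dy":-0.35,"dz":0.3,"ax":0,"ay":0,"az":0,"gripper":1},
    {"dx":0,"dy":-0.7,"dz":0.5,"ax":0,"ay":0,"az":0,"gripper":1},
    {"dx":0,"dy":-1,"dz":0.5,"ax":0,"ay":0,"az":0,"gripper":1},
    {"dx":0,"dy":-1,"dz":0.5,"ax":0,"ay":0,"az":0,"gripper":1},
  ],
)

```text
time: 15.7
eef_pos: [0.5508, 0.0006, 0.2687]
tcp_rot: [0.744, 0.668, -0.001, 0.0]
contact_force: [0.1, 0.8, -0.9]
opening: 1.004
finger_force: 0.0
```

Call:
jog_arm(
  increments=[
    {"dx":0,"dy":-0.35,"dz":0,"ax":0,"ay":0,"az":0,"gripper":1},
    {"dx":0,"dy":-0.7,"dz":0,"ax":0,"ay":0,"az":0,"gripper":1},
    {"dx":0,"dy":-1,"dz":0,"ax":0,"ay":0,"az":0,"gripper":1},
    {"dx":0,"dy":-1,"dz":0,"ax":0,"ay":0,"az":0,"gripper":1},
    {"dx":0,"dy":-1,"dz":0,"ax":0,"ay":0,"az":0,"gripper":1},
  ],
)

```text
time: 16.2
eef_pos: [0.5502, -0.1154, 0.2672]
tcp_rot: [0.743, 0.67, -0.001, -0.002]
contact_force: [-0.4, 0.6, 0.8]
opening: 1.001
finger_force: 0.0
```

Run:
```python
from h import *
c=cam('top'); f=c['frame']; b=cam('scene')['frame']
u,v,P=cloud(c)
for n,x,y in(('row',.568,.292),('mid',.5593,.2073),('right',.5507,.1229)):
    k=(abs(P[:,2]-.082)<.008)&(np.hypot(P[:,0]-x,P[:,1]-y)<.04)
    if k.sum()>20: m=np.zeros((400,640),np.uint8); m[v[k],u[k]]=255; M=cv2.moments(m,True); print(n,k.sum(),plane(c,[(M['m10']/M['m00'],M['m01']/M['m00'])],.083)[0].round(4),np.percentile(P[k,2],[5,50,95]).round(4))
cv2.imwrite('pics/end.png',np.vstack([cv2.resize(f[130:270,170:470],(700,327)),cv2.resize(b[170:250,170:350],(600,267))[:, :].copy() if 0 else cv2.resize(b[170:245,170:365],(700,269))]))
```

```text
row 393 [0.5683 0.2906 0.083 ] [0.0791 0.0825 0.0862]
mid 407 [0.5586 0.2055 0.083 ] [0.0789 0.0827 0.0866]
right 428 [0.5504 0.1232 0.083 ] [0.0794 0.083  0.0861]
```

View pics/end.png

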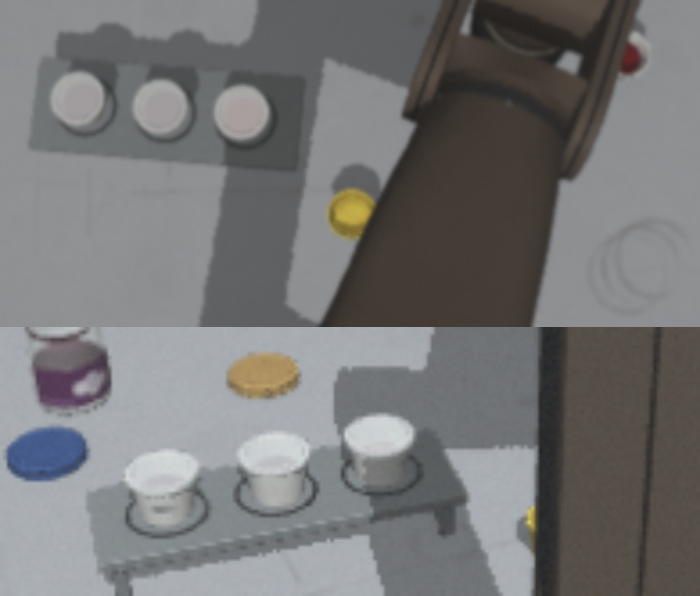

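All three cups stand upright, each within about 2 mm of its ring centre and evenly spaced. They show at (80,100), (162,108) and (242,114) in the top crop. The arm is clear, so I'm handing in.

```bash
python3 -c "
from plant import job; print(job.sign_off())"
```

```text
the job is handed in; nothing more can be done
None
```

The two lidded cups now stand upright on the two empty rings, each within about 2 mm of centre, in a row with the one already there; the row cup and both open cups were left untouched, and the job is handed in.

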